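# Draw out the extractor's filter tray with the pull hook

### The job

Draw the filter tray of the bench extractor right out with the pull hook: take the hook from its rest, pass its bent end through the hole in the tray's front, catch it behind the front and ease the tray out past its catch until it comes up firmly against its stop, but do not wrench it. Then unhook, lay the hook back in the two notches of its rest the way it lay before, and leave the tray fully out. Do not touch the tray with the gripper or arm, and do not disturb the loose things standing about.

Things in the scene. Friction and masses are not known exactly. Their poses are not given: they have to be found in the camera images.
- extractor: bench extractor: low grey steel box, 180 deep (x), 240 wide (y), 118 high, slotted grille on top, round black spigot on its left side. Fixed; place and yaw differ each time. Origin: centre of its underside. Its -x side is the front, with the filter tray.
- tray_hole (a point): middle of the finger hole in the tray's aluminium front, on its outer face, 68 above the bench; axes as the extractor's (x into the tray). The hole is an upright oblong, 16 wide and 28 high in the clear, with a rolled rim, in a front 5 thick. Moves with the tray.
- filter_tray: filter tray, bare aluminium; slides straight out along the extractor's -x. Origin: hole's middle, 95.5 ahead of the extractor's origin when shut, as it starts. A sprung ball catch gives in the first 5 mm at 8 to 12 N; then it slides at 5 to 8 N and stays where left. A rigid stop, not marked, ends the travel after 70 to 100: feel for it. There 11 to 15 N is firm, over 20 wrenching.
- tray_front (a point): middle of the lower edge of the tray's front, outer face, 37 below the hole's middle; axes as the extractor's. The front is a plate 194 wide, 64 high and 5 thick, 6 ahead of the box when shut. Behind it 35 mm of the tray are empty, down to a floor 5 above this edge; then comes the filter.
- pull_hook: pull hook, about 120 g: black flat-sided handle 90 long, 14 wide, 18 high; from its front end a steel rod, 6 thick, runs along +x and 125 from the origin is bent straight down. Origin: middle of the handle, on the rod's axis; z up. Balances 10 to 20 ahead of the origin. Starts in its rest, bent end hanging free. Grip it from above across the 14 mm, between the posts.
- hook_tip (a point): lowest point of the hook's bent end: 125 ahead of and 16 below the hook's origin; axes as the hook's. Over rod and bent end the hook is 19 high and 6 wide there.
- hook_rest: hook rest: dark steel base 130 x 62 x 6 with two notched posts, 8 thick, 44 wide, 69 high. Fixed; place and yaw differ each time, left or right of the extractor. Origin: on the bench below the hook's place; x along the hook to its bent end. Rear post, x = -34: notch for the handle, 18 wide, floor 41 high. Front post, x = +60: notch for the rod, 11 wide, floor 47 high. Flared lips.
- rest_seat (a point): where the hook's origin belongs when the hook lies in its rest, 50 above the bench; axes as the rest's.
- grind_cone_1: loose reddish grinding cone, 38 wide, 42 high, standing; origin at the centre of its underside. Leave it alone.
- grind_cone_2: a second such cone.
- step_gauge: loose green stepped gauge block, 82 x 43 x 34; origin at the centre of its underside. Leave it alone.
- orange_cap: loose orange cap, 42 wide, 36 high, origin at the centre of its underside. Leave it alone.
- wedge: loose green wedge, 42 x 64 x 22, lying; origin at the centre of its underside. Leave it alone.
Not all that is in view belongs to the job. There is more than one size of the hook_rest; the job needs the larger.

How it is judged:
On the way, in this order (a step that is already met when the one before it is completed fails the run):
1. the hook's bent end is through the finger hole, caught behind the tray's front (x of hook_tip in the frame of tray_hole between 0.007 and 0.035 m and y of hook_tip in the frame of tray_hole between -0.012 and 0.012 m and z of hook_tip in the frame of tray_hole below -0.016 m and x of filter_tray in the frame of extractor above -0.1255 m), for 0.1 s.
2. the tray is drawn up firmly against its stop by the hook (x of filter_tray in the frame of extractor below -0.1755 m and x of hook_tip in the frame of tray_hole above 0.003 m and z of hook_tip in the frame of tray_hole below -0.01 m and contact force between pull_hook and filter_tray above 10 N), for 0.05 s.
At the end, for the whole second after the job is handed in: the tray is out to its stop (within 5 mm), and the hook lies at rest in both notches of its rest, bent end forward and down as before: origin within 12 mm of its seat, direction within 0.1 rad of the rest's, rolled less than 0.3 rad (x of filter_tray in the frame of extractor below -0.1765 m and distance between pull_hook and rest_seat below 0.012 m and angle between the x axis of pull_hook and the x axis of hook_rest, either way round below 0.1 rad and x of hook_tip in the frame of hook_rest above 0.1 m and angle between pull_hook's own z axis and vertical below 0.3 rad and linear speed of pull_hook below 0.02 m/s); the robot touches nothing.
It fails at once if the tray is wrenched: more than 20 N between hook and tray (contact force between pull_hook and filter_tray above 20 N).
It fails at once if the gripper or arm touches the tray (contact force between any of the fingers, the arm and filter_tray above 0.5 N).
It fails at once if a loose thing standing about is moved more than 15 mm (distance of any of grind_cone_1, grind_cone_2, step_gauge, orange_cap, wedge from where it was at the start of the episode above 0.015 m).
It also fails if it takes over 69 s, if anything falls off the work surface, if the arm or the gripper's body presses on something with over 40 N, if the wrist force passes 120 N, or if a joint passes its speed limit or range.

### The arm

A 6-joint arm with a two-finger parallel gripper is mounted at the origin on a cart in front of the work surface, level with it; the furniture and walls round the work are solid. World frame = base frame: x ahead of the robot, y to its left, z up, the work surface at z = 0. Lengths are in m, angles in rad, forces in N, time in s.
With the tool pointing down it reaches from about 0.35 to 0.975 m from the base axis. Payload 4.9 kg.
Tool frame: the origin (TCP) lies between the finger pads; the fingertips stand 22 mm ahead of it and the grasp point (between the pads) lies 3 mm ahead of it; z points along the fingers, y is the line along which they close (so a half turn about z gives the same grasp; the last joint's range is limited). The gripper opens to 85 mm and grips with 20 to 120 N. Pads are 22 mm wide; open, the fingers measure 114 mm over their backs; the gripper's body (76 mm by 85 mm) begins 54 mm behind the grasp point. The pads swing forward as they close: fully open they stand 13 mm farther back than shut.
Start: joints at [1.049, 0.053, 1.613, -0, 1.476, -0.119], TCP at [0.245, 0.575, 0.224] pointing down, gripper open.
Joint ranges: [-3.01, 3.01], [-1.01, 2.22], [0.06, 2.58], [-1.02, 4.17], [0.09, 2.62], [-3.14, 3.14]. Speed limits (rad/s): [2.57, 2.57, 3.14, 3.14, 3.14, 3.14].

### API

Orientations are given as a unit quaternion [w, x, y, z].
In Python, from plant import state, grab_frame, get_calibration, job_done, recognise, regions_of gives the robot as it stands.
- The arm moves only by the tool apply_moves, never from a script. Its argument "targets" is a list of rows, each an object with "translation": the shift along the tool's x, y, z normalised to -1 to 1, where 1 is 100 mm, a list of three; "twist": the turn about the tool's z normalised to -1 to 1, where 1 is 0.1 rad; "hand": the opening, from 0 (shut) to 1 (fully open). A call has 1 to 8 rows; each row shifts and turns the commanded pose from where the row before left it, along the tool's axes as they then stand; what a row does not reach is not made up. A row lasts 1/10 s, in which the tool goes at most 50 mm and 8.59 degrees, less where a joint would pass 70% of its speed; a pose out of reach is approached as far as the arm can. A call with a number of a shift or a turn outside -1 to 1 is refused whole. A call with a gripper value outside its range is refused whole. The fingers move at their own pace and stop on an object; the grip force is fixed at half the most. Time passes only in rows, so rows that do not move let the fingers close. It gives the time, the measured TCP pose, the force, the opening and the grip force at its end, in the units of the state.
- state(): the state, without advancing time (a new reading comes with each control period).
- grab_frame(name): name is "scene" or "top"; returns the picture (384x512x3 uint8, red, green, blue); there is no depth.
- get_calibration(name): a dict with "camera_matrix" (3x3 intrinsics, pixels), "pose" (4x4, takes a point from camera to world coordinates). Camera axes: x right, y up, looking along -z (the intrinsics and any distortion apply to the point x, -y, -z); pixel columns grow to the right and rows downward; lengths in m; the calibration is good to about 2 mm. A picture is of the moment at which its call begins. get_calibration takes no time and is no camera call.
- job_done(): hands the job in; it is judged then, once.
Trained networks look in the newest picture that a camera, given by its name, has taken for a name from the list of things; names that differ only in an ending like _2 or _b are one class to them, and where a whole thing is asked for, a point or a joint stands for the part that bears it (a point fixed in the world has none). Each returns a list of dicts, best first, with "score" (0 to 1); they miss things now and then, are a little off and sometimes report something else, mostly with a low value. They report only what shows in the picture. A call takes as long as a camera call. They do not tell look-alikes from the thing itself.
- recognise(camera, query): "point" ([x, y, z] in m, in world coordinates, good to about 4 mm: the middle of the surface that is visible of it).
- regions_of(camera, query): "pixels" (384x512 bool, what is visible of it).
The state is a dict: "time": time; "joint_pos": joint angles; "joint_vel": joint speeds; "joint_efforts": joint torques, N m; "tool_pos": TCP position; "tool_rot": TCP orientation; "contact_force": force on the tool from outside, world axes, zero at the start; "ft_torque": the same for the moment, N m; "gripper_width": opening from 0.0 (shut) to 1.0 (fully open); "grasp_force": force on a finger pad.
Only numpy, scipy, OpenCV 4.12 (cv2) and the standard library are available. Lean on these libraries where they do the work, as an engineer would, in place of code of your own. Each camera call takes 0.05 s, during which the arm holds its last target. There are 200 camera calls.

## Working session

There is one attempt and no reset: what is moved stays moved. The work goes in short steps, Python scripts to look and compute and a tool call to move; the robot and the scene stay as the last step left them, time stands still between calls to the robot, and variables do not carry over. Pictures are saved under pics/ and viewed, at most 10 in all, crops included, and the job is handed in when it is done.

Besides the shell and the picture viewer there is one more tool, called after "Emit:" as name([rows], argument=value, ...), one row to a line, values as JSON. apply_moves: Moves the arm, as the interface text tells. Its arguments: {"type":"object","properties":{"targets":{"type":"array"}},"required":["targets"]}

```bash
mkdir -p pics; python3 - <<'E'
from plant import *
import cv2,numpy as np
for n in("scene","top"):
    im=grab_frame(n); cv2.imwrite(f"pics/{n}0.png",cv2.resize(im[:,:,::-1],(800,600),interpolation=cv2.INTER_CUBIC))
    c=get_calibration(n); print(n,np.round(c["camera_matrix"],1).tolist(),np.round(c["pose"],3).tolist(),[k for k in c])
    for q in("pull_hook","hook_rest","extractor","filter_tray","tray_hole","hook_tip","grind_cone_1","step_gauge","orange_cap","wedge"):
        print(q,[(round(r["score"],2),np.round(r["point"],3).tolist()) for r in recognise(n,q)])
s=state();print(s)
E
```

```text
scene [[497.8, 0.0, 254.9], [0.0, 497.8, 195.9], [0.0, 0.0, 1.0]] [[0.745, 0.357, -0.564, -0.235], [-0.667, 0.394, -0.632, -0.933], [-0.003, 0.847, 0.532, 0.862], [0.0, 0.0, 0.0, 1.0]] ['camera_matrix', 'pose']
pull_hook [(0.64, [0.477, -0.347, 0.052])]
hook_rest [(0.8, [0.456, -0.063, 0.004]), (0.71, [0.476, -0.355, 0.008])]
extractor [(0.69, [0.477, -0.347, 0.048]), (0.59, [0.722, -0.166, 0.112])]
filter_tray [(0.95, [0.684, -0.144, 0.067])]
tray_hole [(0.64, [0.746, 0.263, 0.019]), (0.61, [0.685, -0.144, 0.065])]
hook_tip []
grind_cone_1 [(0.58, [0.669, 0.248, 0.021]), (0.5, [0.689, 0.3, 0.027]), (0.48, [0.682, -0.142, 0.068])]
step_gauge [(0.57, [0.742, 0.261, 0.017])]
orange_cap [(0.61, [0.589, 0.373, 0.031])]
wedge [(0.58, [0.409, 0.063, 0.014])]
top [[462.4, 0.0, 255.4], [0.0, 462.4, 198.0], [0.0, 0.0, 1.0]] [[0.016, 0.996, -0.089, 0.487], [-1.0, 0.018, 0.015, 0.016], [0.016, 0.089, 0.996, 1.332], [0.0, 0.0, 0.0, 1.0]] ['camera_matrix', 'pose']
pull_hook [(0.56, [0.484, -0.346, 0.057])]
hook_rest [(0.83, [0.458, -0.061, 0.004]), (0.7, [0.483, -0.337, 0.002])]
extractor [(0.84,
[... 449 characters left out ...]
.04901182e+00,  5.26852624e-02,  1.61290285e+00, -1.03088361e-05,
        1.47603670e+00, -1.19015534e-01]), 'joint_vel': array([ 5.25949272e-04, -1.82866766e-03,  1.48988451e-05, -7.59766350e-06,
       -2.27984433e-04,  2.40834915e-04]), 'joint_efforts': array([ 9.48854904e-05, -3.93723893e+01, -3.70449579e+01, -1.50539813e-04,
        6.17312380e-04, -5.88546939e-06]), 'tool_pos': array([0.2449754 , 0.5749554 , 0.22411101]), 'tool_rot': array([-1.94518616e-07,  2.00025550e-01,  9.79790681e-01, -1.68787698e-05]), 'contact_force': array([-0.60295938,  0.97305524, -0.34698385]), 'ft_torque': array([0.00822007, 0.01302595, 0.03633843]), 'grasp_force': 0.0, 'gripper_width': 0.9998340017275766}
```

View pics/scene0.png

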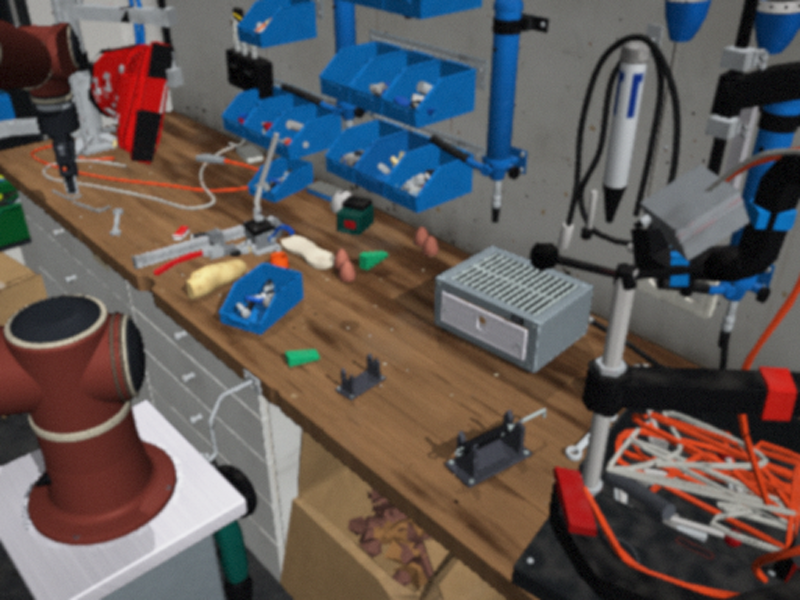

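View pics/top0.png

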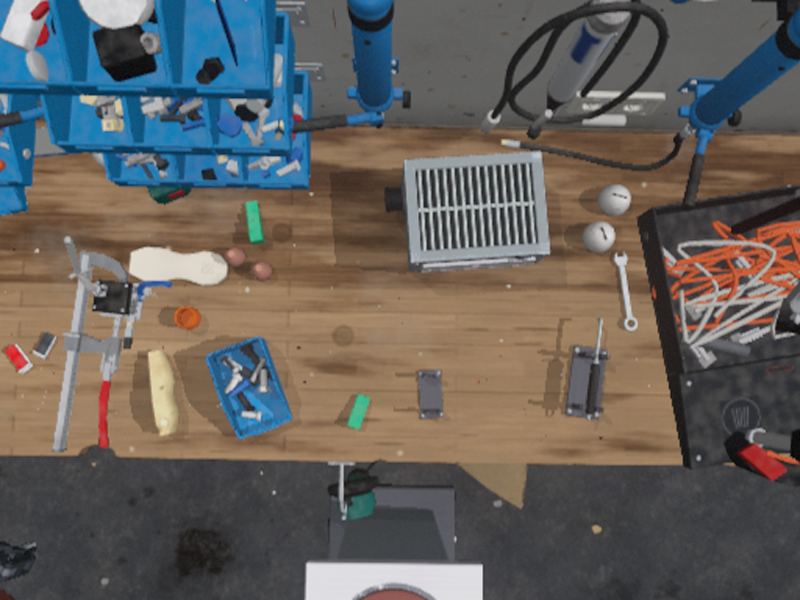

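The scene view shows the extractor at (512,305) with the tray hole at about (481,323), and the larger rest with the hook at (490,445). In the top view the extractor is at (477,208), the rest with the hook at (588,380), and the bent end at (601,320). The decoy rest is at (430,393). I'll fit silhouettes next.

```bash
cat > h.py <<'E'
from plant import *
import cv2,numpy as np
from scipy.optimize import minimize
def proj(n,P):
    c=get_calibration(n);T=np.linalg.inv(c["pose"]);p=np.c_[P,np.ones(len(P))]@T.T
    q=np.c_[p[:,0],-p[:,1],-p[:,2]]@np.array(c["camera_matrix"]).T
    return q[:,:2]/q[:,2:]
def box(x0,x1,y0,y1,z0,z1): return np.array([[x,y,z] for x in(x0,x1) for y in(y0,y1) for z in(z0,z1)])
def tf(P,x,y,a):
    c,s=np.cos(a),np.sin(a); return np.c_[P[:,0]*c-P[:,1]*s+x,P[:,0]*s+P[:,1]*c+y,P[:,2]]
HOOK=[box(-.045,.045,-.007,.007,.041,.059),box(.045,.128,-.003,.003,.047,.053),box(.122,.128,-.003,.003,.034,.053)]
def post(x,w,zf): return [box(x-.004,x+.004,-.022,.022,0,zf),box(x-.004,x+.004,-.022,-w/2,0,.069),box(x-.004,x+.004,w/2,.022,0,.069)]
REST=[box(-.065,.065,-.031,.031,0,.006)]+post(-.034,.018,.041)+post(.06,.011,.047)
EXT=[box(-.09,.09,-.12,.12,0,.118),box(-.0955,-.0905,-.097,.097,.031,.095)]
K=4
def render(n,parts,v):
    m=np.zeros((384*K//1,512*K),np.uint8)
    for b in parts:
        h=cv2.convexHull(((proj(n,tf(b,*v))+.5)*K-.5).astype(np.float32)); cv2.fillConvexPoly(m,np.round(h).astype(np.int32),255)
    return cv2.resize(m,(512,384),interpolation=cv2.INTER_AREA)/255.
def fit(masks,parts,v0):
    def cost(u):
        v=[v0[0]+u[0]/100,v0[1]+u[1]/100,v0[2]+u[2]/10];t=0
        for n,m in masks.items():
            r=render(n,parts,v);t+=1-np.minimum(r,m).sum()/np.maximum(r,m).sum()
        return t
    o=minimize(cost,[0,0,0],method="Nelder-Mead",options=dict(initial_simplex=[[0,0,0],[2,0,0],[0,2,0],[0,0,2]],maxiter=120,xatol=.01,fatol=1e-4))
    u=o.x;return np.array([v0[0]+u[0]/100,v0[1]+u[1]/100,v0[2]+u[2]/10]),o.fun
E
python3 - <<'E'
from h import *
M={}
for n in("scene","top"):
    im=grab_frame(n); np.save(f"{n}.npy",im)
    for q in("pull_hook","hook_rest","extractor","filter_tray"):
        for i,r in enumerate(regions_of(n,q)):
            m=r["pixels"];ys,xs=np.nonzero(m);print(n,q,i,round(r["score"],2),m.sum(),xs.mean().round(),ys.mean().round());M[f"{n}_{q}_{i}"]=m
np.savez("m.npz",**M)
E
```

```text
scene pull_hook 0 0.63 372 311.0 279.0
scene hook_rest 0 0.75 442 230.0 242.0
scene hook_rest 1 0.57 1128 313.0 291.0
scene extractor 0 0.76 5512 327.0 196.0
scene filter_tray 0 0.86 1104 310.0 208.0
scene filter_tray 1 0.29 1221 314.0 290.0
top pull_hook 0 0.5 262 379.0 248.0
top hook_rest 0 0.98 788 374.0 243.0
top hook_rest 1 0.86 495 276.0 251.0
top extractor 0 0.94 6769 302.0 135.0
top extractor 1 0.18 388 303.0 169.0
top filter_tray 0 0.72 360 303.0 169.0
```

```bash
python3 - <<'E'
from h import *
m=np.load("m.npz")
mr={"scene":m["scene_pull_hook_0"]|m["scene_hook_rest_1"],"top":m["top_pull_hook_0"]|m["top_hook_rest_0"]}
me={"scene":m["scene_extractor_0"]|m["scene_filter_tray_0"],"top":m["top_extractor_0"]|m["top_filter_tray_0"]}
res={}
for nm,mm,parts,v0 in(("rest",mr,HOOK+REST,[.47,-.345,-.1]),("ext",me,EXT,[.775,-.125,.06])):
    for sel in(["scene","top"],["scene"],["top"]):
        v,f=fit({k:mm[k] for k in sel},parts,v0);print(nm,sel,v.round(4),round(f,3)); res.setdefault(nm,v)
v=res["ext"];c,s=np.cos(v[2]),np.sin(v[2]);print("hole",v[0]-.0955*c,v[1]-.0955*s)
out=[]
for n,nm,parts,x0,y0 in(("top","rest",HOOK+REST,345,190),("top","ext",EXT,250,85),("scene","rest",HOOK+REST,270,245),("scene","ext",EXT,275,150)):
    k=4;im=cv2.resize(np.load(n+".npy")[y0:y0+75,x0:x0+100,::-1].copy(),None,fx=k,fy=k,interpolation=cv2.INTER_CUBIC)
    for b in parts:
        h=cv2.convexHull(((proj(n,tf(b,*res[nm]))-[x0,y0]+.5)*k).astype(np.float32));cv2.polylines(im,[np.round(h).astype(np.int32)],True,(0,255,255),1)
    out.append(im)
cv2.imwrite("pics/fit.png",np.vstack([np.hstack(out[:2]),np.hstack(out[2:])]))
E
```

```text
rest ['scene', 'top'] [ 0.476  -0.3456 -0.1266] 0.413
rest ['scene'] [ 0.4693 -0.3418 -0.1308] 0.148Traceback (most recent call last):
  File "<stdin>", line 8, in <module>
  File "h.py", line 27, in fit
    o=minimize(cost,[0,0,0],method="Nelder-Mead",options=dict(initial_simplex=[[0,0,0],[2,0,0],[0,2,0],[0,0,2]],maxiter=120,xatol=.01,fatol=1e-4))
    res = _minimize_neldermead(fun, x0, args, callback, bounds=bounds,
                               **options)
    fxr = func(xr)
    fx = function(np.copy(x), *(wrapper_args + args))
  File "h.py", line 25, in cost
    r=render(n,parts,v);t+=1-np.minimum(r,m).sum()/np.maximum(r,m).sum()
  File "h.py", line 19, in render
    h=cv2.convexHull(((proj(n,tf(b,*v))+.5)*K-.5).astype(np.float32)); cv2.fillConvexPoly(m,np.round(h).astype(np.int32),255)
                       ~~~~^^^^^^^^^^^^
  File "h.py", line 5, in proj
    c=get_calibration(n);T=np.linalg.inv(c["pose"]);p=np.c_[P,np.ones(len(P))]@T.T
ValueError: time passes only in moves, steps and waits
```

```bash
python3 - <<'E'
from plant import *
import pickle
C={n:{k:v for k,v in get_calibration(n).items()} for n in("scene","top")}
pickle.dump(C,open("cal.pkl","wb"));print(state()["time"],C["top"].keys())
E
sed -i 's/c=get_calibration(n);/c=CAL[n];/; 3a import pickle;CAL=pickle.load(open("cal.pkl","rb"))' h.py
cat > f.py <<'E'
from h import *
m=np.load("m.npz")
mr={"scene":m["scene_pull_hook_0"]|m["scene_hook_rest_1"],"top":m["top_pull_hook_0"]|m["top_hook_rest_0"]}
me={"scene":m["scene_extractor_0"]|m["scene_filter_tray_0"],"top":m["top_extractor_0"]|m["top_filter_tray_0"]}
res={}
for nm,mm,parts,v0 in(("rest",mr,HOOK+REST,[.47,-.345,-.1]),("ext",me,EXT,[.775,-.125,.06])):
    for sel in(["scene","top"],["scene"],["top"]):
        v,f=fit({k:mm[k] for k in sel},parts,v0);print(nm,sel,v.round(4),round(f,3)); res.setdefault(nm,v)
v=res["ext"];c,s=np.cos(v[2]),np.sin(v[2]);print("hole",v[0]-.0955*c,v[1]-.0955*s)
out=[]
for n,nm,parts,x0,y0 in(("top","rest",HOOK+REST,345,190),("top","ext",EXT,250,85),("scene","rest",HOOK+REST,270,245),("scene","ext",EXT,275,150)):
    k=4;im=cv2.resize(np.load(n+".npy")[y0:y0+75,x0:x0+100,::-1].copy(),None,fx=k,fy=k,interpolation=cv2.INTER_CUBIC)
    for b in parts:
        h=cv2.convexHull(((proj(n,tf(b,*res[nm]))-[x0,y0]+.5)*k).astype(np.float32));cv2.polylines(im,[np.round(h).astype(np.int32)],True,(0,255,255),1)
    out.append(im)
cv2.imwrite("pics/fit.png",np.vstack([np.hstack(out[:2]),np.hstack(out[2:])]))
E
python3 f.py
```

```text
1.6 dict_keys(['camera_matrix', 'pose'])
rest ['scene', 'top'] [ 0.476  -0.3456 -0.1266] 0.413
rest ['scene'] [ 0.4693 -0.3418 -0.1308] 0.148
rest ['top'] [ 0.479  -0.349  -0.1335] 0.151
ext ['scene', 'top'] [ 0.7769 -0.1269  0.0806] 0.126
ext ['scene'] [ 0.7823 -0.1201  0.0423] 0.054
ext ['top'] [ 0.7774 -0.1297  0.0884] 0.04
hole 0.6817158881769608 -0.13460293337174242
```

View pics/fit.png

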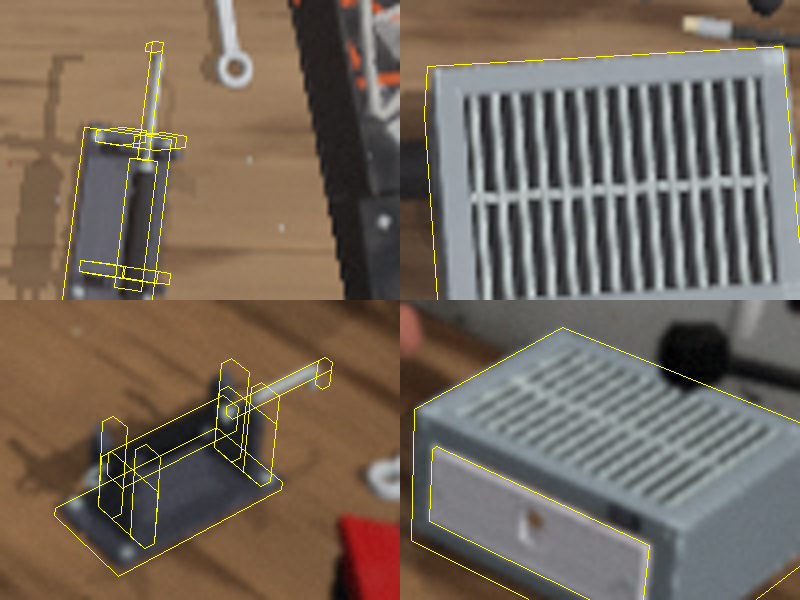

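The rest overlay shows the two cameras disagreeing, with the fitted posts about 15 crop pixels off in the scene view. The extractor overlay fits well, with the hole at crop (532,522). I'll zoom in on the rest and on the extractor front to pick points.

```bash
python3 - <<'E'
from h import *
def crop(n,x0,y0,w,h,k):
    im=cv2.resize(np.load(n+".npy")[y0:y0+h,x0:x0+w,::-1],None,fx=k,fy=k,interpolation=cv2.INTER_CUBIC)
    for i in range(0,w,10): cv2.putText(im,str(x0+i),(i*k,8),0,.3,(0,255,255),1);cv2.line(im,(i*k,10),(i*k,14),(0,255,255),1)
    for j in range(0,h,10): cv2.putText(im,str(y0+j),(0,j*k+4),0,.3,(0,255,255),1)
    return im
a=crop("top",355,195,50,75,8); b=crop("scene",281,251,75,75,5); b=cv2.copyMakeBorder(b,0,225,0,25,0)
cv2.imwrite("pics/rest.png",np.hstack([a,b]))
a=crop("top",255,155,100,20,8); b=crop("scene",275,170,80,60,8)[:440]; b=cv2.copyMakeBorder(b,0,0,0,160,0)
cv2.imwrite("pics/ext.png",np.vstack([a,b]))
E
```

```text
(no output)
```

View pics/rest.png

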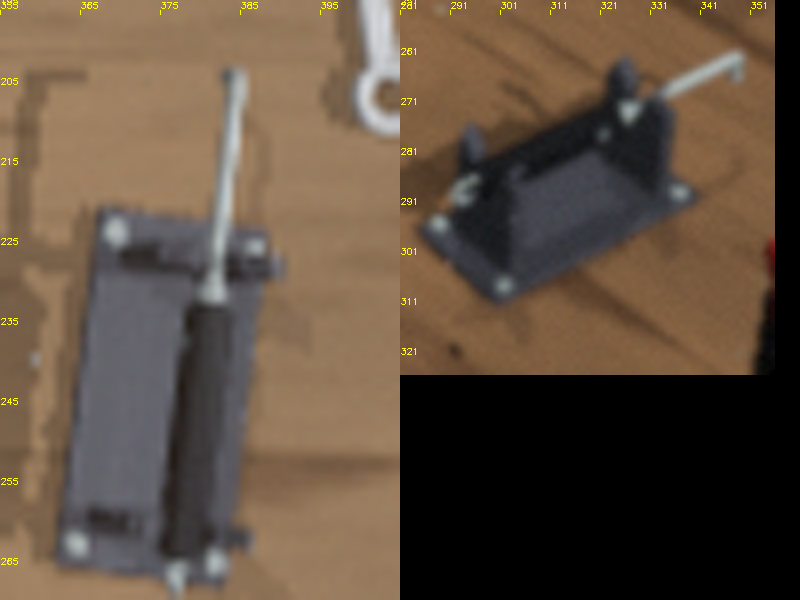

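View pics/ext.png

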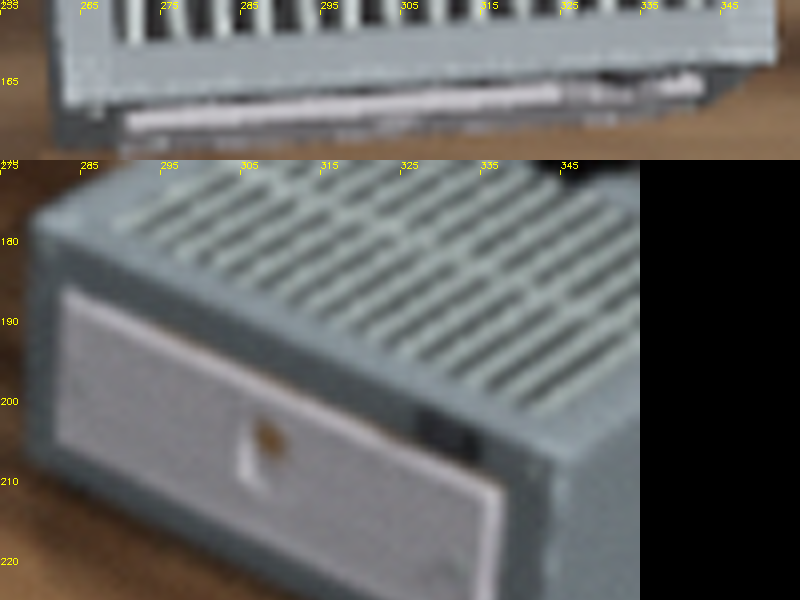

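The crops show the rest's base corners, the handle (top crop (212,302) to (180,555)), the rod tip at (235,72), the plate edges, and the hole at scene (307,207). I'll solve from these picked points.

```bash
python3 - <<'E'
from h import *
from scipy.optimize import least_squares
def top(u,v,x0,y0,k): return [x0+(u+.5)/k-.5,y0+(v+.5)/k-.5]
A=lambda u,v:top(u,v,355,195,8); B=lambda u,v:top(u-400,v,281,251,5)
C=lambda u,v:top(u,v,255,155,8); D=lambda u,v:top(u,v-160,275,170,8)
rest=[("top",(.065,.031,.006),A(100,208)),("top",(.065,-.031,.006),A(267,232)),("top",(-.065,.031,.006),A(58,566)),("top",(-.065,-.031,.006),A(222,585)),
("scene",(-.065,.031,.006),B(418,228)),("scene",(-.065,-.031,.003),B(503,303)),("scene",(.065,-.031,.006),B(698,194))]
hook=[("top",(.045,0,.059),A(212,303)),("top",(-.045,0,.059),A(180,556)),("top",(.128,0,.053),A(235,70)),
("scene",(.128,0,.053),B(741,53)),("scene",(.128,0,.034),B(739,81)),("scene",(.045,0,.05),B(628,112))]
ext=[("top",(-.09,.12,.118),C(66,103)),("top",(-.09,-.12,.118),C(776,62)),("top",(-.093,.097,.095),C(127,122)),("top",(-.093,-.097,.095),C(704,84)),
("scene",(-.0955,.097,.095),D(62,290)),("scene",(-.0955,-.097,.095),D(504,490)),("scene",(-.09,.12,.118),D(35,222)),("scene",(-.09,-.12,.118),D(556,462)),("scene",(-.0955,0,.068),D(261,458))]
def go(pts,v0):
    f=lambda v:np.concatenate([(proj(n,tf(np.array([P]),*v))[0]-q) for n,P,q in pts])
    o=least_squares(f,v0,loss="soft_l1");return o.x,o.fun.reshape(-1,2)
for nm,pts,v0 in(("rest",rest,[.47,-.345,-.1]),("hook",hook,[.47,-.345,-.1]),("ext",ext,[.777,-.127,.08])):
    for s in(("top","scene"),("top",),("scene",)):
        v,r=go([p for p in pts if p[0] in s],v0);print(nm,s,v.round(4));
        if len(s)==2:print(r.round(1).tolist())
        if nm=="ext":print("hole",(v[:2]-.0955*np.array([np.cos(v[2]),np.sin(v[2])])).round(4))
E
```

```text
rest ('top', 'scene') [ 0.4792 -0.347  -0.1214]
[[-0.7, -0.4], [-0.2, -0.4], [-0.7, 0.0], [0.3, 0.6], [0.3, 0.1], [-0.6, 1.1], [1.0, 0.1]]
rest ('top',) [ 0.479  -0.3479 -0.1264]
rest ('scene',) [ 0.4798 -0.3452 -0.1044]
hook ('top', 'scene') [ 0.4678 -0.3451 -0.1283]
[[-0.0, -0.2], [0.0, 0.8], [0.0, -0.6], [0.6, -0.5], [0.3, -0.3], [-1.7, 1.0]]
hook ('top',) [ 0.4677 -0.3449 -0.131 ]
hook ('scene',) [ 0.4674 -0.3498 -0.0874]
ext ('top', 'scene') [ 0.7762 -0.1302  0.0809]
[[-0.9, 0.2], [0.2, -0.2], [-0.2, -0.3], [-1.0, 0.1], [0.7, 1.4], [-1.1, 1.3], [-0.4, -0.1], [1.3, 0.2], [1.0, 0.2]]
hole [ 0.681 -0.138]
ext ('top',) [ 0.7761 -0.1316  0.0803]
hole [ 0.681  -0.1393]
ext ('scene',) [ 0.7776 -0.1276  0.0775]
hole [ 0.6824 -0.135 ]
```

Emit:
apply_moves([
  {"translation":[-0.29,-0.38,0],"twist":0,"hand":1},
  {"translation":[-0.29,-0.38,0],"twist":0,"hand":1},
  {"translation":[-0.29,-0.38,0],"twist":0,"hand":1},
  {"translation":[-0.29,-0.38,0],"twist":0,"hand":1},
  {"translation":[-0.29,-0.38,0],"twist":0,"hand":1},
  {"translation":[-0.29,-0.38,0],"twist":0,"hand":1},
  {"translation":[-0.29,-0.38,0],"twist":0,"hand":1},
  {"translation":[-0.29,-0.38,0],"twist":0,"hand":1},
])

```text
time: 2.4
tool_pos: [0.3393, 0.2027, 0.2244]
tool_rot: [0.001, 0.2, 0.98, 0.0]
contact_force: [1.5, -0.3, 0.3]
gripper_width: 1.0
grasp_force: 0.0
```

Emit:
apply_moves([
  {"translation":[-0.29,-0.38,0],"twist":0,"hand":1},
  {"translation":[-0.29,-0.38,0],"twist":0,"hand":1},
  {"translation":[-0.29,-0.38,0],"twist":0,"hand":1},
  {"translation":[-0.29,-0.38,0],"twist":0,"hand":1},
  {"translation":[-0.29,-0.38,0],"twist":0,"hand":1},
  {"translation":[-0.29,-0.38,0],"twist":0,"hand":1},
  {"translation":[-0.29,-0.38,0],"twist":0,"hand":1},
  {"translation":[0,0,0],"twist":-1,"hand":1},
])

```text
time: 3.2
tool_pos: [0.4221, -0.1246, 0.2242]
tool_rot: [0.0, 0.153, 0.988, -0.001]
contact_force: [-0.6, 1.5, 0.3]
gripper_width: 0.996
grasp_force: 0.0
```

```bash
cat > g.py <<'E'
import sys,numpy as np
from plant import state
from scipy.spatial.transform import Rotation as R
s=state();q=s["tool_rot"];M=R.from_quat([q[1],q[2],q[3],q[0]]).as_matrix()
p=np.array(s["tool_pos"]);h=np.degrees(np.arctan2(M[1,0],M[0,0]))
# args: target tcp x y z, heading of tool x (rad)
t=np.array([float(a) for a in sys.argv[1:4]]);hd=float(sys.argv[4])
print("t",s["time"],"pos",p.round(4),"heading",np.radians(h).round(4),"tilt",M[:,2].round(4),"q",s["joint_pos"].round(2),"w",s["gripper_width"])
d=(hd-np.radians(h)+np.pi)%(2*np.pi)-np.pi
print("shift tool x,y,z (norm, 1=100mm) before twist",(M.T@(t-p)*10).round(3),"twist total",(-d*10).round(3))
Rz=R.from_rotvec([0,0,hd]).as_matrix()@np.array([[1,0,0],[0,-1,0],[0,0,-1]])
print("after twist",(Rz.T@(t-p)*10).round(3))
E
python3 g.py .479 -.3467 .16 3.0136
```

```text
t 3.2 pos [ 0.4221 -0.1246  0.2242] heading 2.8344 tilt [-2.0e-04 -1.4e-03 -1.0e+00] q [-0.46 -0.42  2.02 -0.    1.54 -1.72] w 0.9957677942818366
shift tool x,y,z (norm, 1=100mm) before twist [-1.214 -1.944  0.645] twist total -1.792
after twist [-0.848 -2.131  0.642]
```

Emit:
apply_moves([
  {"translation":[0,0,0],"twist":-0.9,"hand":1},
  {"translation":[0,0,0],"twist":-0.9,"hand":1},
  {"translation":[-0.14,-0.355,0.1],"twist":0,"hand":0.6},
  {"translation":[-0.14,-0.355,0.1],"twist":0,"hand":0.6},
  {"translation":[-0.14,-0.355,0.1],"twist":0,"hand":0.6},
  {"translation":[-0.14,-0.355,0.1],"twist":0,"hand":0.6},
  {"translation":[-0.14,-0.355,0.1],"twist":0,"hand":0.6},
  {"translation":[-0.14,-0.355,0.1],"twist":0,"hand":0.6},
])

```text
time: 4.0
tool_pos: [0.4793, -0.3432, 0.1637]
tool_rot: [0.0, 0.061, 0.998, -0.0]
contact_force: [0.1, -0.1, 0.3]
gripper_width: 0.602
grasp_force: 0.0
```

Emit:
apply_moves([
  {"translation":[0,0,0],"twist":0,"hand":0.6},
  {"translation":[0,0,0],"twist":0,"hand":0.6},
])

```text
time: 4.2
tool_pos: [0.4787, -0.3418, 0.1634]
tool_rot: [-0.001, 0.062, 0.998, 0.001]
contact_force: [-0.7, 0.7, 0.1]
gripper_width: 0.601
grasp_force: 0.0
```

```bash
python3 g.py .479 -.3467 .053 3.0136
```

```text
t 4.2 pos [ 0.4787 -0.3418  0.1634] heading 3.0176 tilt [-0.0011  0.0014 -1.    ] q [-0.75  0.01  1.76  0.    1.37 -2.19] w 0.6009134336550025
shift tool x,y,z (norm, 1=100mm) before twist [-0.011 -0.049  1.104] twist total 0.04
after twist [-0.009 -0.048  1.104]
```

Emit:
apply_moves([
  {"translation":[-0.01,-0.045,0.2],"twist":0,"hand":0.6},
  {"translation":[0,0,0.3],"twist":0,"hand":0.6},
  {"translation":[0,0,0.3],"twist":0,"hand":0.6},
  {"translation":[0,0,0.2],"twist":0,"hand":0.6},
  {"translation":[0,0,0.1],"twist":0,"hand":0.6},
  {"translation":[0,0,0],"twist":0,"hand":0.3},
  {"translation":[0,0,0],"twist":0,"hand":0.3},
])

```text
time: 4.9
tool_pos: [0.4802, -0.3463, 0.0556]
tool_rot: [0.001, 0.061, 0.998, -0.001]
contact_force: [-0.3, 0.4, 0.4]
gripper_width: 0.305
grasp_force: 0.0
```

```bash
python3 g.py .479 -.3467 .053 3.0136; python3 - <<'E'
from h import *
im=grab_frame("top");a=cv2.resize(im[195:270,350:400,::-1],None,fx=8,fy=8,interpolation=cv2.INTER_CUBIC)
im=grab_frame("scene");b=cv2.resize(im[225:325,281:356,::-1],None,fx=5,fy=5,interpolation=cv2.INTER_CUBIC)
b=cv2.copyMakeBorder(b,0,100,0,0,0)
cv2.imwrite("pics/g1.png",np.hstack([a,b]))
E
```

```text
t 4.9 pos [ 0.4802 -0.3463  0.0556] heading 3.0194 tilt [ 0.0016 -0.0014 -1.    ] q [-0.75  0.14  1.82  0.    1.18 -2.2 ] w 0.3050350104395277
shift tool x,y,z (norm, 1=100mm) before twist [ 0.012 -0.005  0.026] twist total 0.058
after twist [ 0.011 -0.005  0.026]
```

View pics/g1.png

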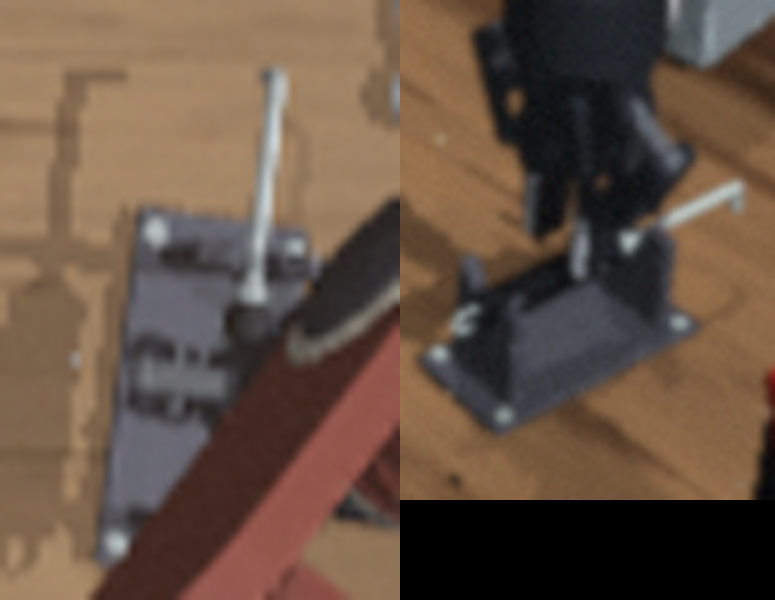

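The fingers straddle the handle between the posts, with the rod tip still at about (272,75) in the top crop. Now I'll close.

Emit:
apply_moves([
  {"translation":[0,0,0.03],"twist":0.05,"hand":0.2},
  {"translation":[0,0,0],"twist":0,"hand":0.0},
  {"translation":[0,0,0],"twist":0,"hand":0},
  {"translation":[0,0,0],"twist":0,"hand":0},
  {"translation":[0,0,0],"twist":0,"hand":0},
])

```text
time: 5.5
tool_pos: [0.4799, -0.3466, 0.0518]
tool_rot: [0.001, 0.064, 0.998, -0.0]
contact_force: [0.1, 0.5, 4.2]
gripper_width: -0.001
grasp_force: 1.9
```

```bash
python3 g.py .479 -.3467 .053 3.0136; python3 -c "
from plant import state;print(state()['contact_force'],state()['ft_torque'])"
```

```text
t 5.5 pos [ 0.4799 -0.3466  0.0518] heading 3.0137 tilt [ 1.e-03 -8.e-04 -1.e+00] q [-0.75  0.14  1.82  0.    1.18 -2.19] w -0.0008714330291956745
shift tool x,y,z (norm, 1=100mm) before twist [ 0.009 -0.002 -0.012] twist total 0.001
after twist [ 0.009 -0.002 -0.012]
[0.1067046  0.47606957 4.22578085] [ 0.09000827 -0.04710016 -0.04350376]
```

```bash
python3 - <<'E'
from h import *
im=grab_frame("top");a=cv2.resize(im[195:270,350:400,::-1],None,fx=8,fy=8,interpolation=cv2.INTER_CUBIC)
im=grab_frame("scene");b=cv2.resize(im[235:310,290:340,::-1],None,fx=8,fy=8,interpolation=cv2.INTER_CUBIC)
cv2.imwrite("pics/g2.png",np.hstack([a,b]))
for n in("top","scene"):
    print(n,[(round(r["score"],2),np.round(r["point"],3).tolist()) for r in recognise(n,"pull_hook")])
    print(proj(n,np.array([[.4799,-.3466,.0488],[.4799,-.3466,.03],[.467,-.3452,.05],[.467+.127,-.3452-.016,.05]])).round(1).tolist())
E
```

```text
top []
[[378.6, 244.0], [376.7, 244.0], [378.2, 248.7], [383.6, 203.1]]
scene [(0.72, [0.47, -0.35, 0.052])]
[[314.2, 279.5], [313.7, 285.3], [310.2, 281.3], [349.0, 261.7]]
```

View pics/g2.png

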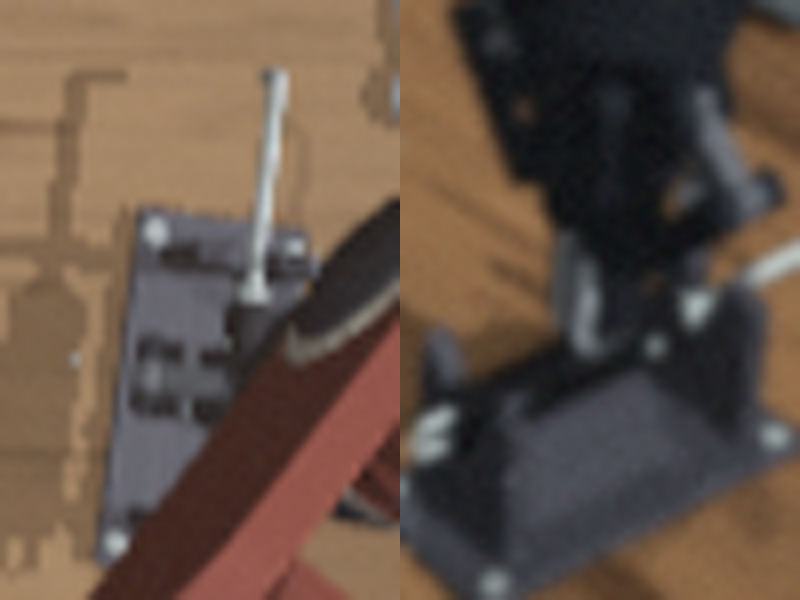

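The fingers shut with nothing between them while the hook stayed put, and in the picture the finger ends sit at about the handle's top. I'll open, go 10 mm deeper (well clear of the base and posts), and close again.

Emit:
apply_moves([
  {"translation":[0,0,-0.05],"twist":0,"hand":0.4},
  {"translation":[0,0,0],"twist":0,"hand":0.4},
  {"translation":[0,0,0],"twist":0,"hand":0.4},
  {"translation":[0,0,0.05],"twist":0,"hand":0.4},
  {"translation":[0,0,0.05],"twist":0,"hand":0.4},
  {"translation":[0,0,0.05],"twist":0,"hand":0.4},
  {"translation":[0,0,0],"twist":0,"hand":0.4},
])

```text
time: 6.4
tool_pos: [0.4786, -0.3455, 0.0395]
tool_rot: [-0.001, 0.064, 0.998, 0.001]
contact_force: [-0.5, -0.8, -0.8]
gripper_width: 0.398
grasp_force: 0.0
```

Emit:
apply_moves([
  {"translation":[0,0,0],"twist":0,"hand":0},
  {"translation":[0,0,0],"twist":0,"hand":0},
  {"translation":[0,0,0],"twist":0,"hand":0},
  {"translation":[0,0,0],"twist":0,"hand":0},
])

```text
time: 6.8
tool_pos: [0.4795, -0.3463, 0.0412]
tool_rot: [0.0, 0.064, 0.998, -0.0]
contact_force: [0.5, -0.3, -0.8]
gripper_width: 0.137
grasp_force: 61.7
```

Emit:
apply_moves([
  {"translation":[0,0,0],"twist":0,"hand":0.4},
  {"translation":[0,0,0],"twist":0,"hand":0.4},
  {"translation":[0,0,0.06],"twist":0,"hand":0.4},
  {"translation":[0,0,0],"twist":0,"hand":0.1},
  {"translation":[0,0,0],"twist":0,"hand":0.0},
  {"translation":[0,0,0],"twist":0,"hand":0},
  {"translation":[0,0,0],"twist":0,"hand":0},
  {"translation":[0,0,0],"twist":0,"hand":0},
])

```text
time: 7.6
tool_pos: [0.4794, -0.3462, 0.035]
tool_rot: [-0.0, 0.064, 0.998, 0.0]
contact_force: [-0.1, 0.6, -1.4]
gripper_width: 0.148
grasp_force: 59.9
```

```bash
python3 - <<'E'
from h import *
im=grab_frame("top");a=cv2.resize(im[180:280,340:440,::-1],None,fx=4,fy=4,interpolation=cv2.INTER_CUBIC)
im=grab_frame("scene");b=cv2.resize(im[225:325,270:370,::-1],None,fx=4,fy=4,interpolation=cv2.INTER_CUBIC)
cv2.imwrite("pics/g3.png",np.hstack([a,b]))
E
python3 g.py .479 -.3467 .08 3.0136
```

```text
t 7.7 pos [ 0.4794 -0.3462  0.0351] heading 3.0138 tilt [-1.e-04  0.e+00 -1.e+00] q [-0.75  0.16  1.83 -0.    1.15 -2.19] w 0.14951509189663803
shift tool x,y,z (norm, 1=100mm) before twist [ 0.003 -0.006 -0.449] twist total 0.002
after twist [ 0.003 -0.006 -0.449]
```

View pics/g3.png

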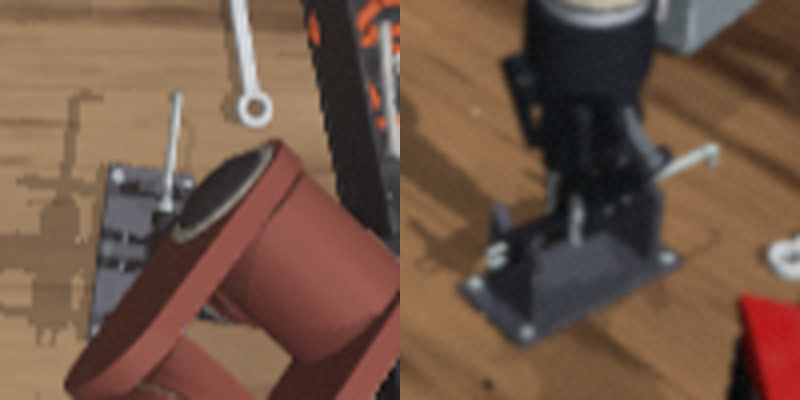

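The hook is gripped (opening 0.149, 60 N) and still level in its rest, with its tip at (712,150) in the scene crop. I'll lift it.

Emit:
apply_moves([
  {"translation":[0,0,-0.1],"twist":0,"hand":0},
  {"translation":[0,0,-0.15],"twist":0,"hand":0},
  {"translation":[0,0,-0.2],"twist":0,"hand":0},
  {"translation":[0,0,-0.15],"twist":0,"hand":0},
  {"translation":[0,0,0],"twist":0,"hand":0},
  {"translation":[0,0,0],"twist":-1,"hand":0},
  {"translation":[0,0,0],"twist":-1,"hand":0},
  {"translation":[0,0,0],"twist":0,"hand":0},
])

```text
time: 8.5
tool_pos: [0.4792, -0.346, 0.0947]
tool_rot: [-0.0, -0.036, 0.999, 0.0]
contact_force: [-0.8, 0.3, -1.5]
gripper_width: 0.144
grasp_force: 60.0
```

```bash
python3 g.py .5292 -.1497 .0595 3.2216; python3 - <<'E'
from h import *
for n in("top","scene"):
  im=grab_frame(n)
  for q in("pull_hook","hook_tip"):
    print(n,q,[(round(r["score"],2),np.round(r["point"],3).tolist()) for r in recognise(n,q)])
E
```

```text
t 8.5 pos [ 0.4792 -0.346   0.0947] heading -3.0696 tilt [-5.e-04  4.e-04 -1.e+00] q [-0.75  0.09  1.8  -0.    1.25 -2.39] w 0.1444298396590149
shift tool x,y,z (norm, 1=100mm) before twist [-0.64   1.922  0.353] twist total -0.08
after twist [-0.655  1.917  0.352]
top pull_hook [(0.43, [0.529, -0.337, 0.112])]
top hook_tip [(0.62, [0.533, -0.337, 0.113])]
scene pull_hook [(0.64, [0.586, 0.369, 0.032]), (0.46, [0.44, -0.35, 0.117])]
scene hook_tip [(0.55, [0.445, -0.35, 0.115])]
```

Emit:
apply_moves([
  {"translation":[0,0,0],"twist":-0.08,"hand":0},
  {"translation":[-0.11,0.32,0],"twist":0,"hand":0},
  {"translation":[-0.11,0.32,0],"twist":0,"hand":0},
  {"translation":[-0.11,0.32,0],"twist":0,"hand":0},
  {"translation":[-0.11,0.32,0],"twist":0,"hand":0},
  {"translation":[-0.11,0.32,0],"twist":0,"hand":0},
  {"translation":[-0.11,0.32,0],"twist":0,"hand":0},
  {"translation":[0,0,0.15],"twist":0,"hand":0},
])

```text
time: 9.6
tool_pos: [0.5323, -0.1471, 0.0823]
tool_rot: [0.002, -0.042, 0.999, -0.001]
contact_force: [0.1, -0.5, -1.0]
gripper_width: 0.145
grasp_force: 60.1
```

Emit:
apply_moves([
  {"translation":[0,0,0.15],"twist":0,"hand":0},
  {"translation":[0,0,0.05],"twist":0,"hand":0},
  {"translation":[0,0,0],"twist":0,"hand":0},
])

```text
time: 9.9
tool_pos: [0.5284, -0.15, 0.0581]
tool_rot: [-0.002, -0.039, 0.999, 0.001]
contact_force: [0.2, -0.1, -0.3]
gripper_width: 0.146
grasp_force: 60.1
```

```bash
python3 g.py .5292 -.1497 .0595 3.2216; python3 - <<'E'
from h import *
im=grab_frame("top");np.save("top1.npy",im);a=cv2.resize(im[155:235,280:340,::-1],None,fx=5,fy=5,interpolation=cv2.INTER_CUBIC)
im=grab_frame("scene");np.save("scene1.npy",im);b=cv2.resize(im[180:260,260:360,::-1],None,fx=5,fy=5,interpolation=cv2.INTER_CUBIC)
cv2.imwrite("pics/g4.png",np.hstack([a,b]))
o=np.array([.5167,-.1507]);d=np.array([np.cos(.08),np.sin(.08)])
P=np.array([[*(o+.128*d),.0775],[*(o+.125*d),.0585],[*(o+.045*d),.0745],[.6812,-.1375,.068],[.6812,-.1375,.095]])
for n,x,y,u in(("top",280,155,0),("scene",260,180,300)): print(n,((proj(n,P)-[x,y]+.5)*5+[u,0]).round().tolist())
E
```

```text
t 9.9 pos [ 0.5284 -0.15    0.0581] heading -3.0628 tilt [-0.0034  0.0013 -1.    ] q [-0.41  0.04  1.92 -0.    1.19 -2.06] w 0.14566848264582297
shift tool x,y,z (norm, 1=100mm) before twist [-0.008  0.002 -0.014] twist total -0.013
after twist [-0.009  0.002 -0.014]
top [[133.0, 140.0], [129.0, 150.0], [143.0, 292.0], [126.0, 76.0], [132.0, 68.0]]
scene [[503.0, 149.0], [498.0, 179.0], [407.0, 215.0], [543.0, 137.0], [545.0, 98.0]]
```

View pics/g4.png

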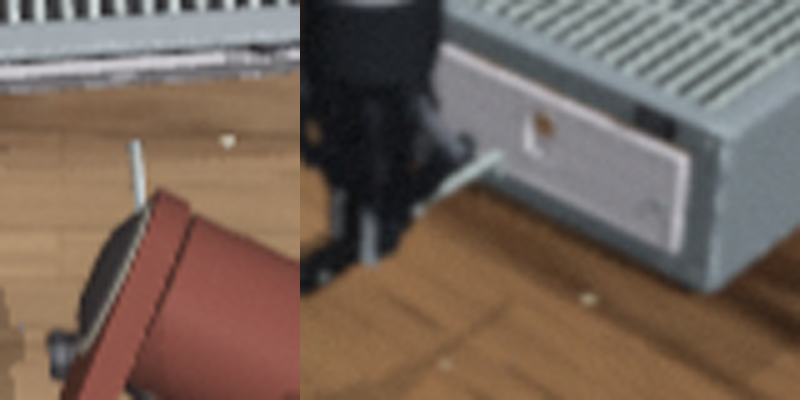

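The hook tip is at (134,141) in the top crop, as predicted. In the scene crop the tip is at (501,153) and the hole at about (539,133), so the hole reads slightly higher and to the left of the prediction. I'll close the gap and compare them directly.

Emit:
apply_moves([
  {"translation":[-0.1,0.01,-0.03],"twist":0,"hand":0},
  {"translation":[-0.1,0,0],"twist":0,"hand":0},
  {"translation":[-0.08,0,0],"twist":0,"hand":0},
  {"translation":[-0.04,0,0],"twist":0,"hand":0},
  {"translation":[0,0,0],"twist":0,"hand":0},
  {"translation":[0,0,0],"twist":0,"hand":0},
])

```text
time: 10.6
tool_pos: [0.5616, -0.1458, 0.0629]
tool_rot: [-0.0, -0.04, 0.999, 0.0]
contact_force: [-0.1, 0.2, -1.5]
gripper_width: 0.146
grasp_force: 60.1
```

```bash
python3 g.py .56 -.146 .061 3.2216; python3 - <<'E'
from h import *
im=grab_frame("top");np.save("top2.npy",im);a=cv2.resize(im[160:210,285:330,::-1],None,fx=8,fy=8,interpolation=cv2.INTER_CUBIC)
im=grab_frame("scene");np.save("scene2.npy",im);b=cv2.resize(im[185:235,285:335,::-1],None,fx=8,fy=8,interpolation=cv2.INTER_CUBIC)
c=cv2.resize(np.load("scene.npy")[185:210,285:335,::-1],None,fx=8,fy=8,interpolation=cv2.INTER_CUBIC)
cv2.imwrite("pics/g5.png",np.hstack([cv2.copyMakeBorder(a,0,200,0,0,0),np.vstack([b,c])]))
from plant import state
s=state();d=np.array([np.cos(.0788),np.sin(.0788)]);o=s["tool_pos"][:2]-.0125*d;z=s["tool_pos"][2]+.015
P=np.array([[*(o+.128*d),z+.003],[*(o+.125*d),z-.016],[.6812,-.1375,.068],[.6812,-.1375,.082],[.6812,-.1375,.054]])
for n,x,y,u in(("top",285,160,0),("scene",285,185,360)): print(n,((proj(n,P)-[x,y]+.5)*8+[u,0]).round().tolist())
E
```

```text
t 10.6 pos [ 0.5616 -0.1458  0.0629] heading -3.0611 tilt [-5.e-04  1.e-04 -1.e+00] q [-0.38  0.1   1.84 -0.    1.2  -2.03] w 0.14553860801888016
shift tool x,y,z (norm, 1=100mm) before twist [ 0.016 -0.     0.019] twist total 0.005
after twist [ 0.016 -0.     0.019]
top [[163.0, 89.0], [157.0, 106.0], [161.0, 81.0], [166.0, 75.0], [156.0, 87.0]]
scene [[540.0, 154.0], [532.0, 201.0], [549.0, 180.0], [551.0, 147.0], [547.0, 212.0]]
```

View pics/g5.png

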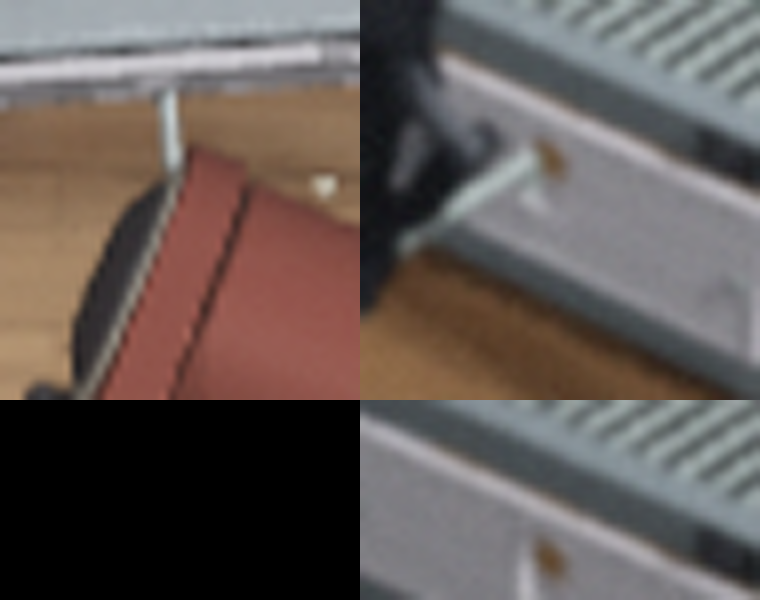

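In the scene crop the rod end is at (540,155), just in front of the hole, whose centre is near (541,174). The lateral error is within about 2 mm. I'll correct slightly and feel the hook in.

Emit:
apply_moves([
  {"translation":[0,0.015,0.025],"twist":0,"hand":0},
  {"translation":[0,0,0],"twist":0,"hand":0},
  {"translation":[-0.03,0,0],"twist":0,"hand":0},
  {"translation":[-0.02,0,0],"twist":0,"hand":0},
  {"translation":[-0.015,0,0],"twist":0,"hand":0},
  {"translation":[0,0,0],"twist":0,"hand":0},
])

```text
time: 11.3
tool_pos: [0.5684, -0.144, 0.0607]
tool_rot: [0.0, -0.04, 0.999, -0.0]
contact_force: [-0.3, 0.1, -0.9]
gripper_width: 0.147
grasp_force: 60.1
```

Emit:
apply_moves([
  {"translation":[-0.015,0,0],"twist":0,"hand":0},
  {"translation":[-0.015,0,0],"twist":0,"hand":0},
  {"translation":[0,0,0],"twist":0,"hand":0},
])

```text
time: 11.6
tool_pos: [0.5712, -0.1438, 0.0607]
tool_rot: [0.0, -0.04, 0.999, -0.0]
contact_force: [0.1, 0.5, -0.9]
gripper_width: 0.141
grasp_force: 60.1
```

Emit:
apply_moves([
  {"translation":[-0.015,0,0],"twist":0,"hand":0},
  {"translation":[-0.015,0,0],"twist":0,"hand":0},
  {"translation":[0,0,0],"twist":0,"hand":0},
])

```text
time: 11.9
tool_pos: [0.5742, -0.1435, 0.0607]
tool_rot: [0.0, -0.04, 0.999, -0.0]
contact_force: [-0.2, -0.3, -0.4]
gripper_width: 0.145
grasp_force: 60.1
```

Emit:
apply_moves([
  {"translation":[-0.03,0,0],"twist":0,"hand":0},
  {"translation":[-0.03,0,0],"twist":0,"hand":0},
  {"translation":[0,0,0],"twist":0,"hand":0},
])

```text
time: 12.2
tool_pos: [0.5805, -0.143, 0.0607]
tool_rot: [0.0, -0.04, 0.999, -0.0]
contact_force: [0.5, 0.2, -1.8]
gripper_width: 0.151
grasp_force: 60.1
```

Emit:
apply_moves([
  {"translation":[-0.03,0,0],"twist":0,"hand":0},
  {"translation":[-0.04,0,0],"twist":0,"hand":0},
  {"translation":[0,0,0],"twist":0,"hand":0},
])

```text
time: 12.5
tool_pos: [0.5876, -0.1424, 0.0608]
tool_rot: [0.0, -0.04, 0.999, -0.0]
contact_force: [-0.2, 0.6, -1.3]
gripper_width: 0.147
grasp_force: 60.1
```

Emit:
apply_moves([
  {"translation":[0,0,0.05],"twist":0,"hand":0},
  {"translation":[0,0,0.05],"twist":0,"hand":0},
  {"translation":[0,0,0],"twist":0,"hand":0},
])

```text
time: 12.8
tool_pos: [0.5859, -0.1421, 0.0491]
tool_rot: [-0.001, -0.04, 0.999, 0.0]
contact_force: [-0.4, -0.2, -1.3]
gripper_width: 0.146
grasp_force: 60.1
```

Emit:
apply_moves([
  {"translation":[0,0,0.02],"twist":0,"hand":0},
  {"translation":[0,0,0.02],"twist":0,"hand":0},
  {"translation":[0,0,0],"twist":0,"hand":0},
  {"translation":[0,0,0],"twist":0,"hand":0},
])

```text
time: 13.2
tool_pos: [0.587, -0.1425, 0.0466]
tool_rot: [0.0, -0.04, 0.999, -0.0]
contact_force: [0.2, 0.2, -0.4]
gripper_width: 0.149
grasp_force: 60.1
```

Emit:
apply_moves([
  {"translation":[0.04,0,0],"twist":0,"hand":0},
  {"translation":[0.03,0,0],"twist":0,"hand":0},
  {"translation":[0.01,0,0],"twist":0,"hand":0},
  {"translation":[0.01,0,0],"twist":0,"hand":0},
  {"translation":[0.005,0,0],"twist":0,"hand":0},
])

```text
time: 13.7
tool_pos: [0.5774, -0.1432, 0.0467]
tool_rot: [0.0, -0.04, 0.999, -0.0]
contact_force: [-0.2, 0.3, -0.9]
gripper_width: 0.143
grasp_force: 60.1
```

Emit:
apply_moves([
  {"translation":[0.005,0,0],"twist":0,"hand":0},
  {"translation":[0.005,0,0],"twist":0,"hand":0},
  {"translation":[0.005,0,0],"twist":0,"hand":0},
])

```text
time: 14.0
tool_pos: [0.576, -0.1433, 0.0466]
tool_rot: [0.0, -0.04, 0.999, -0.0]
contact_force: [-0.1, 0.0, -0.2]
gripper_width: 0.144
grasp_force: 60.1
```

Emit:
apply_moves([
  {"translation":[0.008,0,0],"twist":0,"hand":0},
  {"translation":[0.008,0,0],"twist":0,"hand":0},
  {"translation":[0.004,0,0],"twist":0,"hand":0},
])

```text
time: 14.3
tool_pos: [0.5748, -0.1435, 0.0469]
tool_rot: [0.001, -0.04, 0.999, -0.0]
contact_force: [3.9, 1.0, -2.9]
gripper_width: 0.147
grasp_force: 59.8
```

Emit:
apply_moves([
  {"translation":[0.005,0,0],"twist":0,"hand":0},
  {"translation":[0.005,0,0],"twist":0,"hand":0},
  {"translation":[0,0,0],"twist":0,"hand":0},
])

```text
time: 14.6
tool_pos: [0.5738, -0.1436, 0.0469]
tool_rot: [0.001, -0.04, 0.999, -0.0]
contact_force: [5.3, 1.8, -2.8]
gripper_width: 0.148
grasp_force: 59.8
```

Emit:
apply_moves([
  {"translation":[0.007,0,0],"twist":0,"hand":0},
  {"translation":[0.007,0,0],"twist":0,"hand":0},
  {"translation":[0.007,0,0],"twist":0,"hand":0},
])

```text
time: 14.9
tool_pos: [0.5729, -0.1437, 0.0472]
tool_rot: [0.003, -0.04, 0.999, -0.0]
contact_force: [11.0, 0.3, -5.1]
gripper_width: 0.148
grasp_force: 59.5
```

Emit:
apply_moves([
  {"translation":[0.01,0,0],"twist":0,"hand":0},
  {"translation":[0.01,0,0],"twist":0,"hand":0},
  {"translation":[0.01,0,0],"twist":0,"hand":0},
  {"translation":[0.01,0,0],"twist":0,"hand":0},
])

```text
time: 15.3
tool_pos: [0.5681, -0.144, 0.047]
tool_rot: [0.001, -0.04, 0.999, -0.0]
contact_force: [7.1, -0.7, -3.8]
gripper_width: 0.147
grasp_force: 59.6
```

Emit:
apply_moves([
  {"translation":[0.02,0,0],"twist":0,"hand":0},
  {"translation":[0.03,0,0],"twist":0,"hand":0},
  {"translation":[0.03,0,0],"twist":0,"hand":0},
  {"translation":[0.03,0,0],"twist":0,"hand":0},
  {"translation":[0.03,0,0],"twist":0,"hand":0},
  {"translation":[0.03,0,0],"twist":0,"hand":0},
  {"translation":[0.03,0,0],"twist":0,"hand":0},
  {"translation":[0.03,0,0],"twist":0,"hand":0},
])

```text
time: 16.1
tool_pos: [0.5452, -0.146, 0.0471]
tool_rot: [0.002, -0.04, 0.999, -0.0]
contact_force: [7.2, 0.5, -5.1]
gripper_width: 0.151
grasp_force: 59.6
```

Emit:
apply_moves([
  {"translation":[0.03,0,0],"twist":0,"hand":0},
  {"translation":[0.03,0,0],"twist":0,"hand":0},
  {"translation":[0.03,0,0],"twist":0,"hand":0},
  {"translation":[0.03,0,0],"twist":0,"hand":0},
  {"translation":[0.03,0,0],"twist":0,"hand":0},
  {"translation":[0.03,0,0],"twist":0,"hand":0},
  {"translation":[0.03,0,0],"twist":0,"hand":0},
  {"translation":[0.03,0,0],"twist":0,"hand":0},
])

```text
time: 16.9
tool_pos: [0.5213, -0.148, 0.0471]
tool_rot: [0.002, -0.04, 0.999, -0.0]
contact_force: [7.6, -0.9, -3.9]
gripper_width: 0.148
grasp_force: 59.6
```

Emit:
apply_moves([
  {"translation":[0.02,0,0],"twist":0,"hand":0},
  {"translation":[0.02,0,0],"twist":0,"hand":0},
  {"translation":[0.02,0,0],"twist":0,"hand":0},
  {"translation":[0.02,0,0],"twist":0,"hand":0},
  {"translation":[0.02,0,0],"twist":0,"hand":0},
  {"translation":[0.02,0,0],"twist":0,"hand":0},
  {"translation":[0.01,0,0],"twist":0,"hand":0},
])

```text
time: 17.6
tool_pos: [0.5082, -0.149, 0.0471]
tool_rot: [0.001, -0.04, 0.999, -0.0]
contact_force: [7.5, 0.3, -4.1]
gripper_width: 0.149
grasp_force: 59.7
```

Emit:
apply_moves([
  {"translation":[0.01,0,0],"twist":0,"hand":0},
  {"translation":[0.01,0,0],"twist":0,"hand":0},
])

```text
time: 17.8
tool_pos: [0.5063, -0.1492, 0.0471]
tool_rot: [0.002, -0.04, 0.999, -0.0]
contact_force: [5.9, 0.2, -4.4]
gripper_width: 0.144
grasp_force: 59.7
```

Emit:
apply_moves([
  {"translation":[0.01,0,0],"twist":0,"hand":0},
  {"translation":[0.01,0,0],"twist":0,"hand":0},
])

```text
time: 18.0
tool_pos: [0.5042, -0.1494, 0.0471]
tool_rot: [0.001, -0.04, 0.999, -0.0]
contact_force: [6.2, -0.2, -3.7]
gripper_width: 0.145
grasp_force: 59.6
```

Emit:
apply_moves([
  {"translation":[0.01,0,0],"twist":0,"hand":0},
  {"translation":[0.01,0,0],"twist":0,"hand":0},
])

```text
time: 18.2
tool_pos: [0.5023, -0.1495, 0.0471]
tool_rot: [0.002, -0.04, 0.999, -0.0]
contact_force: [6.7, 0.5, -3.9]
gripper_width: 0.145
grasp_force: 59.6
```

Emit:
apply_moves([
  {"translation":[0.01,0,0],"twist":0,"hand":0},
  {"translation":[0.01,0,0],"twist":0,"hand":0},
])

```text
time: 18.4
tool_pos: [0.5003, -0.1497, 0.0471]
tool_rot: [0.001, -0.04, 0.999, -0.0]
contact_force: [6.2, -1.2, -3.5]
gripper_width: 0.146
grasp_force: 59.6
```

Emit:
apply_moves([
  {"translation":[0.01,0,0],"twist":0,"hand":0},
  {"translation":[0.01,0,0],"twist":0,"hand":0},
])

```text
time: 18.6
tool_pos: [0.4983, -0.1499, 0.0471]
tool_rot: [0.002, -0.04, 0.999, -0.0]
contact_force: [6.6, 0.0, -4.0]
gripper_width: 0.147
grasp_force: 59.6
```

Emit:
apply_moves([
  {"translation":[0.01,0,0],"twist":0,"hand":0},
  {"translation":[0.01,0,0],"twist":0,"hand":0},
])

```text
time: 18.8
tool_pos: [0.4963, -0.15, 0.0471]
tool_rot: [0.002, -0.04, 0.999, -0.0]
contact_force: [6.7, 0.2, -3.6]
gripper_width: 0.155
grasp_force: 59.6
```

Emit:
apply_moves([
  {"translation":[0.01,0,0],"twist":0,"hand":0},
  {"translation":[0.013,0,0],"twist":0,"hand":0},
])

```text
time: 19.0
tool_pos: [0.494, -0.1502, 0.0471]
tool_rot: [0.002, -0.04, 0.999, -0.0]
contact_force: [5.8, -0.7, -4.7]
gripper_width: 0.146
grasp_force: 59.6
```

Emit:
apply_moves([
  {"translation":[0.01,0,0],"twist":0,"hand":0},
  {"translation":[0.013,0,0],"twist":0,"hand":0},
])

```text
time: 19.2
tool_pos: [0.4917, -0.1504, 0.0471]
tool_rot: [0.002, -0.04, 0.999, -0.0]
contact_force: [7.2, -1.5, -3.4]
gripper_width: 0.146
grasp_force: 59.6
```

Emit:
apply_moves([
  {"translation":[0.01,0,0],"twist":0,"hand":0},
  {"translation":[0.013,0,0],"twist":0,"hand":0},
])

```text
time: 19.4
tool_pos: [0.4895, -0.1506, 0.0471]
tool_rot: [0.002, -0.04, 0.999, -0.0]
contact_force: [7.5, 0.2, -4.2]
gripper_width: 0.145
grasp_force: 59.6
```

Emit:
apply_moves([
  {"translation":[0.01,0,0],"twist":0,"hand":0},
  {"translation":[0.013,0,0],"twist":0,"hand":0},
])

```text
time: 19.6
tool_pos: [0.4893, -0.1507, 0.0477]
tool_rot: [0.004, -0.04, 0.999, -0.001]
contact_force: [17.1, 2.2, -9.0]
gripper_width: 0.147
grasp_force: 59.0
```

Firm against the stop (about 17 N along x). Unhooking: first ease forward.

Emit:
apply_moves([
  {"translation":[-0.02,0,0],"twist":0,"hand":0},
  {"translation":[-0.04,0,0],"twist":0,"hand":0},
  {"translation":[-0.05,0,0],"twist":0,"hand":0},
  {"translation":[0,0,0],"twist":0,"hand":0},
  {"translation":[0,0,0],"twist":0,"hand":0},
])

```text
time: 20.1
tool_pos: [0.4965, -0.1496, 0.0462]
tool_rot: [-0.001, -0.04, 0.999, 0.0]
contact_force: [0.5, -0.8, -1.3]
gripper_width: 0.148
grasp_force: 60.1
```

```bash
cat > rod.py <<'E'
from h import *
from plant import state
s=state();q=s["tool_rot"];hd=2*np.arctan2(q[2],q[1])-np.pi
d=np.array([np.cos(hd),np.sin(hd)]);p=s["tool_pos"];o=p[:2]-.0125*d;z=p[2]+.015
print("pos",p.round(4),"yaw",hd,"F",s["contact_force"].round(1))
im=grab_frame("scene");g=im.astype(int)
# rod: profile along image column through predicted rod stations
g=im.astype(float).mean(2)
for a in np.arange(.055,.122,.008):
    c=proj("scene",np.array([[*(o+a*d),z]]))[0]
    vs=np.arange(-8,9,.5);prof=cv2.remap(g.astype(np.float32),np.full((1,len(vs)),c[0],np.float32),(c[1]+vs)[None].astype(np.float32),cv2.INTER_LINEAR)[0]
    print(round(a,3),c.round(1),prof[::2].astype(int).tolist())
E
python3 rod.py
```

```text
pos [ 0.4965 -0.1496  0.0462] yaw 0.08041016223480923 F [ 0.5 -0.8 -1.3]
0.055 [274.6 229.6] [46, 32, 24, 22, 20, 23, 35, 57, 82, 95, 93, 88, 87, 87, 87, 86, 82]
0.063 [276.5 228.3] [30, 24, 23, 22, 23, 27, 37, 55, 66, 66, 70, 79, 88, 91, 92, 91, 89]
0.071 [278.5 227.1] [39, 35, 32, 28, 32, 41, 64, 91, 89, 72, 56, 53, 58, 70, 85, 90, 89]
0.079 [280.4 225.8] [88, 76, 60, 50, 55, 72, 107, 135, 132, 96, 65, 55, 53, 52, 57, 70, 82]
0.087 [282.3 224.6] [82, 90, 89, 77, 74, 96, 136, 161, 160, 138, 104, 73, 57, 54, 53, 52, 55]
0.095 [284.2 223.4] [104, 84, 75, 76, 86, 110, 146, 170, 166, 148, 136, 130, 109, 79, 57, 52, 53]
0.103 [286.  222.2] [142, 156, 166, 171, 176, 175, 169, 171, 165, 145, 132, 131, 136, 136, 117, 81, 58]
0.111 [287.9 221. ] [129, 115, 103, 108, 128, 150, 167, 178, 182, 190, 180, 150, 134, 131, 133, 136, 128]
0.119 [289.7 219.8] [176, 146, 126, 114, 102, 103, 122, 133, 136, 147, 163, 173, 160, 138, 127, 124, 127]
```

Emit:
apply_moves([
  {"translation":[0,0,-0.05],"twist":0,"hand":0},
  {"translation":[0,0,-0.05],"twist":0,"hand":0},
  {"translation":[0,0,-0.04],"twist":0,"hand":0},
  {"translation":[0,0,0],"twist":0,"hand":0},
  {"translation":[0,0,0],"twist":0,"hand":0},
])

```text
time: 20.65
tool_pos: [0.4971, -0.1498, 0.061]
tool_rot: [0.0, -0.04, 0.999, -0.0]
contact_force: [0.1, -0.7, -1.2]
gripper_width: 0.145
grasp_force: 60.1
```

Emit:
apply_moves([
  {"translation":[0.02,0,0.0],"twist":0,"hand":0},
  {"translation":[0.03,0,0],"twist":0,"hand":0},
  {"translation":[0.02,0,0],"twist":0,"hand":0},
  {"translation":[0,0,0],"twist":0,"hand":0},
])

```text
time: 21.05
tool_pos: [0.4895, -0.1502, 0.0604]
tool_rot: [-0.0, -0.04, 0.999, 0.0]
contact_force: [0.5, 0.0, -1.8]
gripper_width: 0.14
grasp_force: 60.1
```

Emit:
apply_moves([
  {"translation":[0.015,0,0],"twist":0,"hand":0},
  {"translation":[0.015,0,0],"twist":0,"hand":0},
  {"translation":[0,0,0],"twist":0,"hand":0},
])

```text
time: 21.35
tool_pos: [0.4868, -0.1505, 0.0606]
tool_rot: [-0.0, -0.04, 0.999, 0.0]
contact_force: [0.3, 0.5, -1.4]
gripper_width: 0.141
grasp_force: 60.1
```

```bash
python3 -c "
from plant import state;s=state();print(s['contact_force'],s['tool_pos'])"
```

```text
[ 0.32138702  0.47514    -1.4239448 ] [ 0.48683772 -0.15047215  0.06058836]
```

Emit:
apply_moves([
  {"translation":[0.03,0,0],"twist":0,"hand":0},
  {"translation":[0.06,0,0],"twist":0,"hand":0},
  {"translation":[0.1,0,0],"twist":0,"hand":0},
  {"translation":[0.15,0,0],"twist":0,"hand":0},
  {"translation":[0,0,-0.2],"twist":0,"hand":0},
  {"translation":[0,0,-0.2],"twist":0,"hand":0},
  {"translation":[0,0,0],"twist":1,"hand":0},
  {"translation":[0,0,0],"twist":1,"hand":0},
])

```text
time: 22.15
tool_pos: [0.4529, -0.1535, 0.1016]
tool_rot: [0.001, 0.062, 0.998, -0.0]
contact_force: [0.4, 0.3, -2.1]
gripper_width: 0.146
grasp_force: 60.0
```

```bash
python3 g.py .4794 -.3462 .095 3.0138;  python3 - <<'E'
from h import *
for n in("top","scene"):
  im=grab_frame(n)
  for q in("filter_tray","tray_hole"):
    print(n,q,[(round(r["score"],2),np.round(r["point"],3).tolist()) for r in recognise(n,q)])
E
```

```text
t 22.15 pos [ 0.4529 -0.1535  0.1016] heading 3.0175 tilt [ 1.5e-03 -9.0e-04 -1.0e+00] q [-0.48 -0.2   2.06 -0.    1.28 -1.93] w 0.14569031941054425
shift tool x,y,z (norm, 1=100mm) before twist [-0.501 -1.879  0.068] twist total 0.037
after twist [-0.508 -1.877  0.066]
top filter_tray [(0.64, [0.644, -0.143, 0.048])]
top tray_hole [(0.94, [0.647, -0.144, 0.049])]
scene filter_tray [(0.67, [0.64, -0.154, 0.061])]
scene tray_hole [(0.74, [0.644, -0.154, 0.06])]
```

Emit:
apply_moves([
  {"translation":[-0.08,-0.31,0],"twist":0.04,"hand":0},
  {"translation":[-0.085,-0.31,0],"twist":0,"hand":0},
  {"translation":[-0.085,-0.31,0],"twist":0,"hand":0},
  {"translation":[-0.085,-0.32,0],"twist":0,"hand":0},
  {"translation":[-0.085,-0.32,0],"twist":0,"hand":0},
  {"translation":[-0.085,-0.3,0],"twist":0,"hand":0},
  {"translation":[0,0,0],"twist":0,"hand":0},
  {"translation":[0,0,0],"twist":0,"hand":0},
])

```text
time: 23.25
tool_pos: [0.4799, -0.3451, 0.1001]
tool_rot: [-0.0, 0.062, 0.998, 0.001]
contact_force: [0.3, 0.6, -1.5]
gripper_width: 0.145
grasp_force: 60.0
```

```bash
python3 g.py .4794 -.3462 .035 3.0138
```

```text
t 23.25 pos [ 0.4799 -0.3451  0.1001] heading 3.0174 tilt [-8.0e-04  1.2e-03 -1.0e+00] q [-0.75  0.08  1.8   0.    1.26 -2.2 ] w 0.1447729587433996
shift tool x,y,z (norm, 1=100mm) before twist [ 0.003 -0.013  0.651] twist total 0.036
after twist [ 0.004 -0.012  0.651]
```

Emit:
apply_moves([
  {"translation":[0,-0.011,0.1],"twist":0.036,"hand":0},
  {"translation":[0,0,0.15],"twist":0,"hand":0},
  {"translation":[0,0,0.12],"twist":0,"hand":0},
  {"translation":[0,0,0.08],"twist":0,"hand":0},
  {"translation":[0,0,0],"twist":0,"hand":0},
])

```text
time: 23.75
tool_pos: [0.4789, -0.3446, 0.0531]
tool_rot: [-0.002, 0.063, 0.998, 0.001]
contact_force: [-0.1, 1.0, -1.4]
gripper_width: 0.146
grasp_force: 60.0
```

```bash
python3 g.py .4794 -.3462 .035 3.0138
```

```text
t 23.75 pos [ 0.4789 -0.3446  0.0531] heading 3.0148 tilt [-0.0031  0.0027 -1.    ] q [-0.75  0.14  1.82 -0.    1.18 -2.19] w 0.1456157099076946
shift tool x,y,z (norm, 1=100mm) before twist [-0.007 -0.015  0.181] twist total 0.01
after twist [-0.007 -0.015  0.181]
```

Emit:
apply_moves([
  {"translation":[-0.002,-0.008,0],"twist":0,"hand":0},
  {"translation":[0,0,0.05],"twist":0,"hand":0},
  {"translation":[0,0,0.05],"twist":0,"hand":0},
  {"translation":[0,0,0],"twist":0,"hand":0},
  {"translation":[0,0,0],"twist":0,"hand":0},
])

```text
time: 24.25
tool_pos: [0.4801, -0.3468, 0.0454]
tool_rot: [-0.0, 0.064, 0.998, 0.0]
contact_force: [0.2, -0.0, -1.5]
gripper_width: 0.144
grasp_force: 60.0
```

```bash
python3 g.py .4794 -.3462 .035 3.0138
```

```text
t 24.25 pos [ 0.4801 -0.3468  0.0454] heading 3.0141 tilt [-2.e-04  2.e-04 -1.e+00] q [-0.75  0.15  1.82  0.    1.17 -2.19] w 0.14386198683718984
shift tool x,y,z (norm, 1=100mm) before twist [0.008 0.005 0.104] twist total 0.003
after twist [0.008 0.005 0.104]
```

Emit:
apply_moves([
  {"translation":[0.005,0.005,0.04],"twist":0,"hand":0},
  {"translation":[0,0,0.04],"twist":0,"hand":0},
  {"translation":[0,0,0.015],"twist":0,"hand":0},
  {"translation":[0,0,0],"twist":0,"hand":0},
  {"translation":[0,0,0],"twist":0,"hand":0},
])

```text
time: 24.75
tool_pos: [0.4798, -0.3463, 0.0361]
tool_rot: [-0.0, 0.064, 0.998, 0.0]
contact_force: [0.7, -0.0, -1.9]
gripper_width: 0.145
grasp_force: 60.0
```

Emit:
apply_moves([
  {"translation":[0,0,0.01],"twist":0,"hand":0},
  {"translation":[0,0,0],"twist":0,"hand":0},
  {"translation":[0,0,0],"twist":0,"hand":0.2},
  {"translation":[0,0,0],"twist":0,"hand":0.3},
  {"translation":[0,0,0],"twist":0,"hand":0.5},
  {"translation":[0,0,0],"twist":0,"hand":0.5},
  {"translation":[0,0,0],"twist":0,"hand":0.5},
])

```text
time: 25.45
tool_pos: [0.4798, -0.3464, 0.0352]
tool_rot: [0.0, 0.064, 0.998, -0.0]
contact_force: [-0.1, 0.1, 0.4]
gripper_width: 0.5
grasp_force: 0.0
```

Emit:
apply_moves([
  {"translation":[0,0,-0.1],"twist":0,"hand":0.5},
  {"translation":[0,0,-0.2],"twist":0,"hand":0.5},
  {"translation":[0,0,-0.3],"twist":0,"hand":0.5},
  {"translation":[0,0,-0.4],"twist":0,"hand":0.5},
  {"translation":[0,0,-0.4],"twist":0,"hand":0.5},
  {"translation":[0,0.45,0],"twist":0,"hand":0.5},
  {"translation":[0,0.45,0],"twist":0,"hand":0.5},
  {"translation":[0,0.45,0],"twist":0,"hand":0.5},
])

```text
time: 26.25
tool_pos: [0.4972, -0.2115, 0.1767]
tool_rot: [0.001, 0.064, 0.998, -0.0]
contact_force: [0.4, -0.3, 0.7]
gripper_width: 0.503
grasp_force: 0.0
```

```bash
python3 - <<'E'
from h import *
D={}
for n in("top","scene"):
  im=grab_frame(n);old=np.load(n+".npy")
  x0,x1,y0,y1=(355,395,198,268) if n=="top" else (281,353,251,315)
  a=im[y0:y1,x0:x1].astype(float).mean(2);b=old[y0:y1,x0:x1].astype(float).mean(2)
  print(n,"meandiff",abs(a-b).mean().round(2),"frac>25",(abs(a-b)>25).mean().round(3),"shift",cv2.phaseCorrelate(b,a))
  d=abs(a-b)>25; ys,xs=np.nonzero(d); print(list(zip((xs+x0).tolist(),(ys+y0).tolist()))[:40])
  for q in("pull_hook","tray_hole"): print(q,[(round(r["score"],2),np.round(r["point"],3).tolist()) for r in recognise(n,q)])
print(state()["contact_force"],state()["tool_pos"])
E
```

```text
top meandiff 19.01 frac>25 0.282 shift ((-1.1954523344002226, 1.447962353815825), 0.06416913848249826)
[(355, 202), (356, 202), (357, 202), (355, 203), (356, 203), (357, 203), (355, 204), (356, 204), (357, 204), (355, 205), (356, 205), (357, 205), (361, 205), (355, 206), (356, 206), (357, 206), (361, 206), (362, 206), (363, 206), (385, 206), (355, 207), (356, 207), (361, 207), (362, 207), (363, 207), (385, 207), (355, 208), (356, 208), (360, 208), (361, 208), (362, 208), (363, 208), (355, 209), (356, 209), (360, 209), (361, 209), (362, 209), (363, 209), (364, 209), (360, 210)]
pull_hook [(0.66, [0.583, 0.388, 0.019])]
tray_hole [(0.8, [0.647, -0.142, 0.049]), (0.27, [0.582, 0.389, 0.015])]
scene meandiff 5.24 frac>25 0.001 shift ((0.2030124030887066, -0.15057994846999634), 0.9406411301727364)
[(348, 261), (326, 271), (295, 289), (296, 289), (295, 290), (296, 290)]
pull_hook []
tray_hole [(0.7, [0.628, -0.163, 0.062])]
[ 0.79825532  0.03637755 -0.47312005] [ 0.49702489 -0.21320941  0.17566873]
```

```bash
python3 -c "
from plant import job_done;print(job_done())"
```

```text
the job is handed in; nothing more can be done
None
```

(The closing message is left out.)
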